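Seal a loudspeaker driver in the test jig and clamp it

ROBOT

A 7-joint arm with a two-finger parallel gripper is mounted at the origin on a cart in front of the work surface, level with it; the furniture and walls round the work are solid. World frame = base frame: x ahead of the robot, y to its left, z up, the work surface at z = 0. Lengths are in m, angles in rad, forces in N, time in s.
With the tool pointing down it reaches from about 0.425 to 0.875 m from the base axis. Payload 4.7 kg.
Tool frame: the origin (TCP) lies at the very end of the fingers, on their centre line; the grasp point (between the pads) lies 19 mm behind it; z points along the fingers, y is the line along which they close (so a half turn about z gives the same grasp; the last joint's range is limited). The gripper opens to 87 mm and grips with 3 to 60 N. Pads are 19 mm wide; open, the fingers measure 117 mm over their backs; the gripper's body (75 mm by 190 mm) begins 51 mm behind the grasp point.
Start: joints at [-1.157, 0.321, -0.07, 1.45, 0.023, 1.371, -0.057], TCP at [0.253, 0.599, 0.223] pointing down, gripper open.
Joint ranges: [-2.86, 2.86], [-0.3, 2.09], [-1.38, 1.24], [0.06, 2.45], [-1.56, 4.7], [0.09, 2.05], [-2.69, 2.69]. Speed limits (rad/s): [2.57, 2.57, 3.14, 3.14, 3.14, 3.14, 3.14].

INTERFACE

Orientations are given as a rotation vector (axis times angle).
In Python, from bench import ctrl, get_image, job gives the robot as it stands.
- The arm moves only by the shell command python3 -m crank 'ROWS' [FORCE]. ROWS is JSON, a list that holds one entry, the list of rows, each a list of 5 numbers: the shift along the tool's x, y, z in mm, then the turn about the tool's z in rad, then the closure, from -1 (fully open) to 1 (shut), so that 0 is half open. A call has 1 to 10 rows; each row shifts and turns the commanded pose from where the row before left it, along the tool's axes as they then stand; what a row does not reach is not made up. A row lasts 1/12 s, in which the tool goes at most 41.7 mm and 7.16 degrees, less where a joint would pass 70% of its speed; a pose out of reach is approached as far as the arm can. A call with a gripper value outside its range is refused whole. The fingers move at their own pace and stop on an object; FORCE is the grip in N (left out, the last holds). Time passes only in rows, so rows that do not move let the fingers close. It gives the time, the measured TCP pose, the force, the opening and the grip force at its end, in the units of the state.
- ctrl.get_state(): the state, without advancing time (a new reading comes with each control period).
- get_image(name): name is "scene" or "top"; returns a dict with "pixels" (400x640x3 uint8, red, green, blue), "fx", "fy", "cx", "cy" (pixels), "k1" (the pictures are not rectified: a ray, as slopes to the right and down, at radius r is drawn at 1 + k1 r^2 times it, then the intrinsics apply), "T" (4x4, takes a point from camera to world coordinates). Camera axes: x right, y down, z forward; pixel columns grow to the right and rows downward; lengths in m; the calibration is good to about 2 mm. A picture is of the moment at which its call begins. There is no depth.
- job.close_job(): hands the job in; it is judged then, once.
The state is a dict: "time": time; "joint_positions": joint angles; "qd": joint speeds; "joint_torque": joint torques, N m; "position": TCP position; "tool_rot": TCP orientation; "ft_force": force on the tool from outside, world axes, zero at the start; "torque": the same for the moment, N m; "grip_width": opening from 0.0 (shut) to 1.0 (fully open); "grip_force": force on a finger pad.
Only numpy, scipy, OpenCV 4.12 (cv2) and the standard library are available. Lean on these libraries where they do the work, as an engineer would, in place of code of your own. Each camera call takes 0.05 s, during which the arm holds its last target. There are 200 camera calls.

TASK

Load the loudspeaker driver into the sealing test jig: set it face down on the jig's spring plate, square between the guide rails, and press it down until the plate is fully home. Then tighten the jig's slanted hand knob clockwise until it suddenly turns stiff and give it a further eighth of a turn (45 degrees) and no more, then let go; leave the other things on the bench where they are.

Things in the scene. Friction and masses are not known exactly. Their poses are not given: they have to be found in the camera images.
- speaker: loudspeaker driver lying face down, 0.17 to 0.22 kg. Origin: centre of its underside (face); z up. Square flange 78 x 78 mm (along its x and y), 3 mm thick, at the bottom; black basket 68 mm across from 3 to 22 mm height; round magnet 63 mm in diameter from 24 to 37 mm height (grip here); 56 mm cap to 41 mm, terminals to 45 mm. Its four quarter turns are equivalent
- jig: sealing test jig, fixed: base 190 x 130 mm, top 14 mm above the bench. Origin: on the bench under the nest centre; z up, x from the clamp to the back stop. Rails with inner faces at y = +-41 mm (60 mm long) and back stop with inner face at x = 40 mm, 34.5 mm above the bench, flared lips to 41 mm. Dark clamp housing at x = -102 to -54 mm, 46 mm wide, to 53 mm above the bench
- jig_plate (a joint): sealing plate in the nest, 66 x 66 mm, black rubber top: how far it is pressed down in m, 0 to 0.006 (hard stop, fully home). Its top is 30 mm above the bench at 0, 24 mm at 0.006. Spring 3.8 to 4.4 N, stiff guide with 3.5 N friction: the driver's weight alone does not sink it, about 6 N more does, and it then stays down under the driver
- knob_grip (a point): point on the hand knob's axis, at half its height; z along the axis, out of the jig (leans 35 degrees from vertical to the jig's -x side). In the jig's frame at x = -108, y = 0, z = 88 mm; does not shift as the knob turns. Fluted black knob, 36 mm in diameter, 26 mm tall, 40 mm of 10 mm shaft with disc springs below it; a white mark on its top turns with it
- clamp_screw (a joint): angle of the clamp screw in rad, growing as it is tightened (clockwise seen from above the knob). It turns easily (0.04 N m) with the knob until its shoulder seats at 4.2, where the jaw presses on the driver's flange; starts at 0.8 to 2.0
- clamp_knob (a joint): how far in rad the knob has been turned on, clockwise, after the screw has seated, against the disc springs; 0 until then. It takes 0.35 N m to start and 0.1 N m more a radian, up to 1.7, and stays where it is left; the knob's grip itself winds up by 0.1 rad under this load and springs back when let go. Turning back loosens the screw, and does not take this turn back
- solvent_bottle: bystander: white bottle with blue cap, 62 mm in diameter, 128 mm tall; origin at the centre of its underside, z up
- parts_bin: bystander: open black bin with small parts, 100 x 69 x 38 mm; origin at the centre of its underside, long side along its x
- tape: bystander: roll of white masking tape lying flat, 94 mm in diameter, 15 mm tall; origin at the centre of its underside
- screwdriver: bystander: red precision screwdriver lying on the bench, 148 x 12 x 12 mm, along its y; origin at the centre of its underside
- clamp_nose: rubber nose of the clamp jaw, 30 mm wide, 20 to 33 mm above the bench; origin 4 mm behind its front face; x towards the back stop. The screw drives it 2.6 mm a radian along the jig's x; seated, its front would stand at x = -35.3 mm in the jig's frame. It gives up to 3.5 mm at 4 N/mm and pushes the loaded driver onto the back stop
There are look-alikes about, which are no part of the job. Of the things that look like the speaker, the largest one is meant.

How it is judged:
On the way, in this order (a step that is already met when the one before it is completed fails the run):
1. the driver lies square in the nest, face down, and the spring plate is pressed fully home under it (within 0.8 mm) (value of joint jig_plate above 0.0052 m and z of speaker in the frame of jig below 0.0262 m and x of speaker in the frame of jig between -0.006 and 0.006 m and y of speaker in the frame of jig between -0.005 and 0.005 m), for 0.2 s.
2. the clamp screw is run down until it seats (value of joint clamp_screw above 4.1 rad and value of joint jig_plate above 0.0048 m), for 0.05 s.
At the end, for the whole second after the job is handed in: Driver face down and level (3.5 degrees) in the nest against the back stop, the jaw pressing on it; spring plate home (within 1.2 mm); screw seated (0.15 rad); knob turned on 45 degrees past the stiff point, give or take 17; at rest (value of joint clamp_knob between 0.48 and 1.09 rad and value of joint clamp_screw above 4.05 rad and value of joint jig_plate above 0.0048 m and contact force between speaker and clamp_nose above 1.5 N and x of speaker in the frame of jig between 0 and 0.004 m and y of speaker in the frame of jig between -0.005 and 0.005 m and angle between speaker's own z axis and vertical below 0.06 rad and linear speed of speaker below 0.01 m/s); the robot touches nothing.
It fails at once if the knob is overtightened (more than 70 degrees past the point where it turns stiff) (value of joint clamp_knob above 1.22 rad).
It fails at once if the knob is tightened while the plate is not pressed home under the driver (value of joint clamp_knob above 0.15 rad and value of joint jig_plate below 0.0045 m).
It fails at once if a bystander is shifted by more than 20 mm or knocked over (distance of any of solvent_bottle, parts_bin, tape, screwdriver from where it was at the start of the episode above 0.02 m or angle between solvent_bottle's own z axis and vertical above 0.5 rad).
It also fails if it takes over 64 s, if anything falls off the work surface, if the arm or the gripper's body presses on something with over 40 N, if the wrist force passes 120 N, or if a joint passes its speed limit or range.

## Working session

There is one attempt and no reset: what is moved stays moved. The work goes in short steps, Python scripts to look and compute and a shell command to move; the robot and the scene stay as the last step left them, time stands still between calls to the robot, and variables do not carry over. Pictures are saved under pics/ and viewed, at most 10 in all, crops included, and the job is handed in when it is done.

```bash
ls; mkdir -p pics; python3 - <<'E'
from bench import ctrl,get_image
import cv2,numpy as np
for n in("scene","top"):
    d=get_image(n); cv2.imwrite(f"pics/{n}0.png",d["pixels"][:,:,::-1])
    print(n,d["fx"],d["fy"],d["cx"],d["cy"],d["k1"],np.round(d["T"],4).tolist())
s=ctrl.get_state();print(s)
E
```

```text
pics
scene 363.44908226552565 363.44908226552565 322.7719093601229 200.02124088287704 -0.07488372766844355 [[0.6522, -0.546, 0.5258, 0.0038], [-0.758, -0.4738, 0.4482, -0.4705], [0.0044, -0.6909, -0.7229, 0.8005], [0.0, 0.0, 0.0, 1.0]]
top 415.63137806047166 415.63137806047166 324.55381245092093 200.89248864852146 -0.032166646165501654 [[0.0354, -0.9785, 0.203, 0.2998], [-0.9994, -0.0356, 0.0026, -0.0275], [0.0047, -0.2029, -0.9792, 1.3049], [0.0, 0.0, 0.0, 1.0]]
{'time': 0.1, 'joint_positions': array([-1.15688753,  0.3217325 , -0.07011145,  1.45158638,  0.02261774,
        1.37079581, -0.05691418]), 'qd': array([-0.00071644, -0.00351684, -0.00068322, -0.00297181, -0.00191367,
        0.00108141, -0.00142893]), 'joint_torque': array([ 1.90141253e-05, -4.92571664e+01, -4.05505691e-01, -3.13400888e+01,
       -6.40696893e-02,  3.95787566e-02,  7.57297380e-05]), 'position': array([0.25284448, 0.59825308, 0.22156498]), 'tool_rot': array([-6.23728826e-01, -3.07880494e+00,  2.69796975e-03]), 'ft_force': array([ 0.14237   ,  0.35376726, -0.51058669]), 'torque': array([ 0.02473636, -0.01192632,  0.02053203]), 'grip_force': 0.0, 'grip_width': 0.9998937863945513}
```

View pics/scene0.png

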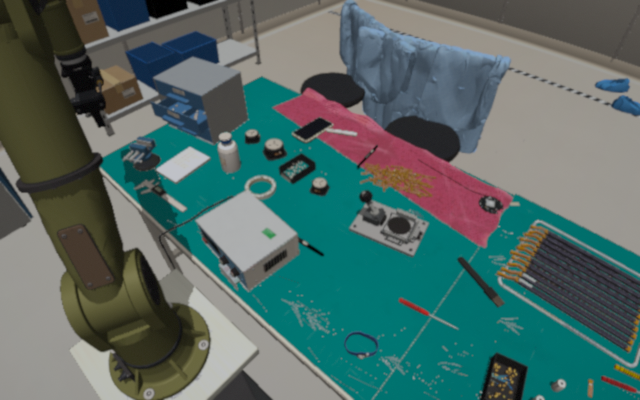

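View pics/top0.png

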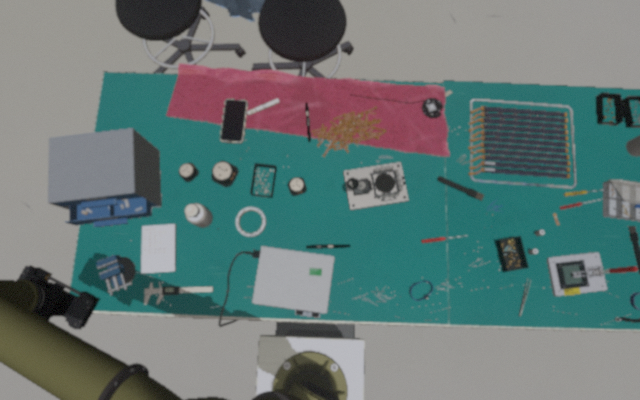

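The speaker is the largest of three look-alikes: top (224,173), scene (275,149). The jig is at top (377,186), with its knob at about (352,184). The bottle is at (197,214), the bin at (264,180) and the tape at (251,221). I'll enlarge crops.

```bash
cat > h.py <<'E'
import numpy as np,cv2
from bench import ctrl,get_image
from scipy.spatial.transform import Rotation as R
def cam(d):
    return np.array([[d["fx"],0,d["cx"]],[0,d["fy"],d["cy"]],[0,0,1]]),np.array([d["k1"],0,0,0.])
def ray(d,uv,z):
    K,D=cam(d)
    p=cv2.undistortPoints(np.array([[uv]],float),K,D)[0,0]
    r=d["T"][:3,:3]@np.array([*p,1]);o=d["T"][:3,3]
    return o+r*(z-o[2])/r[2]
def proj(d,P):
    K,D=cam(d);T=np.linalg.inv(d["T"])
    return cv2.projectPoints(np.atleast_2d(P).astype(float),cv2.Rodrigues(T[:3,:3])[0],T[:3,3],K,D)[0][:,0]
def crop(d,u,v,w,h,s):
    """crop x s; grid ticks each 10 px"""
    im=cv2.resize(d["pixels"][v:v+h,u:u+w,::-1],None,fx=s,fy=s,interpolation=cv2.INTER_CUBIC)
    for x in range(-u%10,w,10): cv2.putText(im,str(u+x),(x*s,8),0,.3,(0,255,255),1);cv2.line(im,(x*s+s//2,9),(x*s+s//2,14),(0,255,255),1)
    for y in range(-v%10,h,10): cv2.putText(im,str(v+y),(0,y*s+s//2),0,.3,(0,255,255),1)
    return im
E
python3 - <<'E'
from h import *
d=get_image("top");e=get_image("scene")
a=np.hstack([crop(d,205,155,40,37,10),crop(d,338,155,40,37,10)])
im=np.zeros((600,800,3),np.uint8)
c=[crop(d,205,155,40,36,8),crop(d,340,158,70,54,6),crop(e,255,130,40,35,8),crop(e,345,185,80,65,6)]
im[:288,:320]=c[0];im[:280,:0]=0
im[:324-24,320:740]=c[1][:300]
im[300:580,:320]=c[2];im[300:600,320:800]=c[3][:300]
cv2.imwrite("pics/c1.png",im)
E
```

```text
(no output)
```

View pics/c1.png

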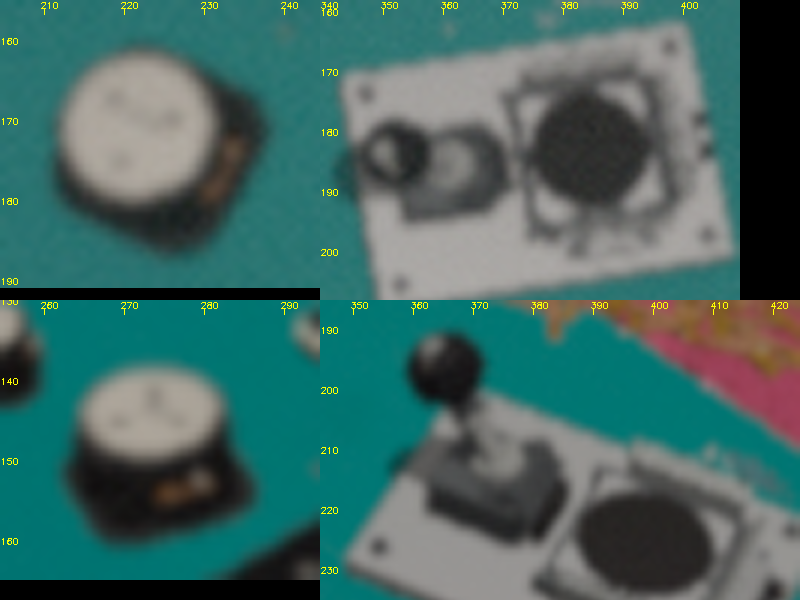

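```bash
python3 - <<'E'
from h import *
d=get_image("top");e=get_image("scene")
t=lambda ox,oy,s,px,py,bx,by:(bx+(px-ox)/s-.5,by+(py-oy)/s-.5)
A=lambda x,y:t(0,0,8,x,y,205,155); B=lambda x,y:t(320,0,6,x,y,340,158)
C=lambda x,y:t(0,300,8,x,y,255,130); D=lambda x,y:t(320,300,6,x,y,345,185)
P=lambda n,c,uv,z:print(n,np.round(ray(c,uv,z)*1000,1))
P("magT",d,A(138,126),.038);P("magS",e,C(151,413),.038)
for q in[(267,130),(180,255),(53,185)]:P("flangeT",d,A(*q),.002)
for q in[(255,495),(110,543),(66,470)]:P("flangeS",e,C(*q),.002)
for q in[(343,72),(687,22),(737,257)]:P("baseT",d,B(*q),.014)
P("plateT",d,B(590,147),.030);P("plateS",e,D(645,530),.030)
P("knobT",d,B(395,152),.095);P("knobS",e,D(446,368),.088)
for n,uv,z in[("bottle",(197,214),.1),("bin",(264,180),.02),("tape",(251,221),.015),("drv2",(297,185),.02),("drv3",(188,171),.02)]:P(n,d,uv,z)
s=ctrl.get_state();print(R.from_rotvec(s["tool_rot"]).as_matrix().round(3))
E
```

```text
magT [649.5 304.4  38. ]
magS [649.9 303.7  38. ]
flangeT [659.7 261.2   2. ]
flangeT [606.2 292.2   2. ]
flangeT [633.5 346.3   2. ]
flangeS [669.6 264.2   2. ]
flangeS [606.3 288.2   2. ]
flangeS [627.8 339.1   2. ]
baseT [672.9 -80.9  14. ]
baseT [ 707.9 -266.1   14. ]
baseT [ 579.  -292.4   14. ]
plateT [ 632.  -211.7   30. ]
plateS [ 636.  -209.2   30. ]
knobT [ 608.9 -104.7   95. ]
knobS [ 611.1 -106.9   88. ]
bottle [496.5 349.8 100. ]
bin [627.1 171.4  20. ]
tape [494.4 204.3  15. ]
drv2 [614.6  65.3  20. ]
drv3 [648.2 417.6  20. ]
[[-0.921  0.389 -0.   ]
 [ 0.389  0.921 -0.001]
 [-0.    -0.001 -1.   ]]
```

Speaker centre is about (650,304) with yaw about -25° (mod 90). The jig nest is about (633,-210.5) with its x axis at about -79°. Both sets of checks agree within a few mm. Now moving above the speaker.

```bash
python3 -m crank '[[[-24,-22.4,0,0,-1],[-24,-22.4,0,0,-1],[-24,-22.4,0,0,-1],[-24,-22.4,0,0,-1],[-24,-22.4,0,0,-1],[-24,-22.4,0,0,-1],[-24,-22.4,0,0,-1],[-24,-22.4,0,0,-1],[-24,-22.4,0,0,-1]]]' 30
python3 -m crank '[[[-29.4,9.5,0,0,-1],[-29.4,9.5,0,0,-1],[-29.4,9.5,0,0,-1],[-29.4,9.5,0,0,-1],[-29.4,9.5,0,0,-1],[-29.4,9.5,0,0,-1],[-29.4,9.5,0,0,-1],[-29.4,9.5,0,0,-1],[-29.4,9.5,0,0,-1]]]'
cat >> h.py <<'E'
def go(x,y,z,yaw):
    """world mm target, yaw of tool y in deg (mod 180): needed shift in tool axes and turn"""
    s=ctrl.get_state();M=R.from_rotvec(s["tool_rot"]).as_matrix();p=s["position"]*1000
    cur=np.degrees(np.arctan2(M[1,1],M[0,1]));dy=(yaw-cur+90)%180-90
    print("t",round(s["time"],2),"pos",p.round(1),"yaw",round(cur,1),"tool shift",(M.T@(np.array([x,y,z])-p)).round(1),"turn rad",round(-np.radians(dy),3),"tilt",round(np.degrees(np.arccos(-M[2,2])),2),
     "F",s["ft_force"].round(1),"Tq",s["torque"].round(2),"grip",round(s["grip_width"]*87,1),round(s["grip_force"],1),"q7",s["joint_positions"][6].round(2))
E
python3 -c "
from h import *
go(650,304,24.5,65)"
```

```text
time: 1.05
position: [0.374, 0.3274, 0.2227]
tool_rot: [0.624, 3.079, 0.001]
ft_force: [0.6, 0.2, 0.2]
grip_width: 1.003
grip_force: 0.0
time: 1.8
position: [0.6519, 0.3047, 0.2224]
tool_rot: [-0.623, -3.079, -0.0]
ft_force: [1.1, 0.2, 0.6]
grip_width: 1.004
grip_force: 0.0
t 1.8 pos [651.9 304.7 222.4] yaw 67.1 tool shift [  1.4  -1.4 197.9] turn rad 0.037 tilt 0.01 F [1.1 0.2 0.6] Tq [-0.02 -0.01  0.04] grip 87.4 0.0 q7 0.77
```

```bash
python3 -m crank '[[[1.4,-1.4,30,0.037,-1],[0,0,36,0,-1],[0,0,36,0,-1],[0,0,36,0,-1],[0,0,30,0,-1],[0,0,18,0,-1],[0,0,10.5,0,-1],[0,0,0,0,-1]]]'
python3 - <<'E'
from h import *
go(650,304,26,65)
d=get_image("top");e=get_image("scene")
cv2.imwrite("pics/c2.png",np.hstack([crop(d,200,145,55,60,7),crop(e,250,120,55,60,7)]))
E
```

```text
time: 2.47
position: [0.6468, 0.3032, 0.0228]
tool_rot: [-0.68, -3.063, 0.005]
ft_force: [1.0, 0.4, -0.1]
grip_width: 0.999
grip_force: 0.0
t 2.47 pos [646.8 303.2  22.8] yaw 65.0 tool shift [-2.5  2.1 -3.2] turn rad -0.0 tilt 0.3 F [ 1.   0.4 -0.1] Tq [-0.03 -0.03 -0.01] grip 87.0 0.0 q7 0.75
```

View pics/c2.png

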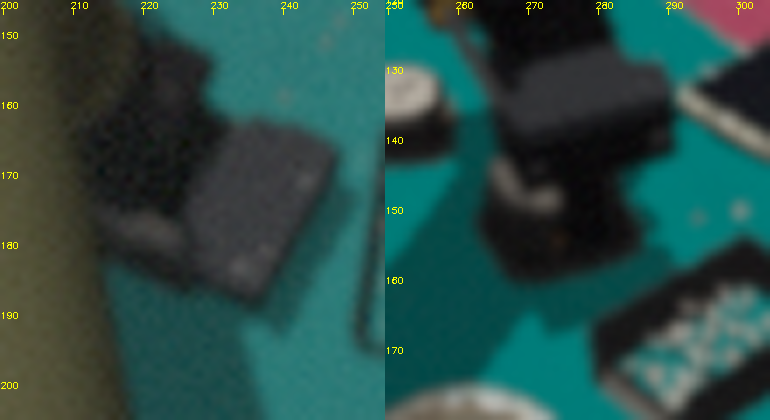

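Fingers straddle the magnet (top view at about (222,175)). The 75 mm side of the body runs along tool x, as I assumed. I'll raise 3 mm, centre and grip.

```bash
python3 -m crank '[[[-2.5,2,-2.5,0,-1],[0,0,0,0,0.2],[0,0,0,0,1],[0,0,0,0,1],[0,0,0,0,1],[0,0,0,0,1],[0,0,0,0,1],[0,0,0,0,1]]]' 35
python3 -c "
from h import *
go(650,304,150,65)"
```

```text
time: 3.23
position: [0.6518, 0.3041, 0.029]
tool_rot: [-0.681, -3.067, 0.001]
ft_force: [-2.4, -1.5, 3.5]
grip_width: 0.707
grip_force: 35.0
t 3.23 pos [651.8 304.1  29. ] yaw 65.0 tool shift [   1.6   -0.9 -121. ] turn rad -0.001 tilt 0.05 F [-2.4 -1.5  3.5] Tq [-0.67  0.54  0.02] grip 61.5 35.0 q7 0.75
```

```bash
python3 -m crank '[[[0,0,-8,0,1],[0,0,-15,0.1,1],[0,0,-20,0.12,1],[0,0,-25,0.12,1],[0,0,-25,0.12,1],[0,0,-25,0.12,1],[0,0,-20,0.12,1],[0,0,-12,0.12,1],[0,0,0,0.12,1],[0,0,0,0,1]]]'
python3 -c "
from h import *
go(633,-210.5,180,11)"
```

```text
time: 4.07
position: [0.6522, 0.3056, 0.1798]
tool_rot: [1.998, 2.423, 0.004]
ft_force: [-0.7, -0.1, -2.1]
grip_width: 0.705
grip_force: 35.0
t 4.07 pos [652.2 305.6 179.8] yaw 11.0 tool shift [-503.  -117.2   -1. ] turn rad -0.0 tilt 0.15 F [-0.7 -0.1 -2.1] Tq [-0.12 -0.02  0.04] grip 61.3 35.0 q7 -0.15
```

```bash
python3 -m crank '[[[-20,-5,0,0,1],[-32,-7,0,0,1],[-36,-8,0,0,1],[-36,-8,0,0,1],[-36,-8,0,0,1],[-36,-8,0,0,1],[-36,-8,0,0,1],[-36,-8,0,0,1]]]'
python3 -m crank '[[[-36,-8,0,0,1],[-36,-8,0,0,1],[-36,-8,0,0,1],[-36,-9,0,0,1],[-36,-9,0,0,1],[-30,-9,0,0,1],[-20,-5,0,0,1],[-5,-4,0,0,1],[0,0,0,0,1],[0,0,0,0,1]]]'
python3 - <<'E'
from h import *
go(633,-210.5,180,11)
d=get_image("top");e=get_image("scene")
cv2.imwrite("pics/c3.png",np.hstack([crop(d,335,140,80,80,5),crop(e,345,140,80,120,5)[:400]]) if 0 else np.hstack([crop(d,335,135,78,90,5),crop(e,350,155,80,90,5)]))
E
```

```text
time: 4.73
position: [0.6438, 0.0289, 0.1778]
tool_rot: [-1.99, -2.43, 0.0]
ft_force: [0.8, -0.8, -1.8]
grip_width: 0.701
grip_force: 35.0
time: 5.57
position: [0.631, -0.2106, 0.1778]
tool_rot: [-1.992, -2.427, -0.001]
ft_force: [0.2, 0.5, -1.9]
grip_width: 0.702
grip_force: 35.0
t 5.57 pos [ 631.  -210.6  177.8] yaw 11.2 tool shift [-0.3  2.  -2.2] turn rad 0.004 tilt 0.11 F [ 0.2  0.5 -1.9] Tq [-0.06  0.06  0.03] grip 61.1 35.0 q7 0.65
```

View pics/c3.png

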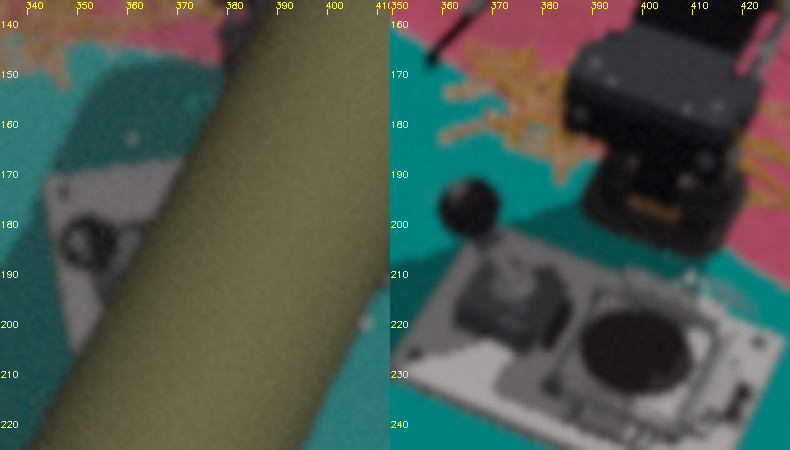

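The driver is level, held above the nest; the top camera is blocked by the forearm. I'll overlay models of the jig and the flange to check pose.

```bash
cat > ov.py <<'E'
from h import *
def ovl(d,img,u,v,w,h,s,models):
    im=cv2.resize(img[v:v+h,u:u+w],None,fx=s,fy=s,interpolation=cv2.INTER_CUBIC)
    for M,yaw,pts,c in models:
        a=np.radians(yaw);Q=np.array(pts,float);W=np.c_[M[0]+Q[:,0]*np.cos(a)-Q[:,1]*np.sin(a),M[1]+Q[:,0]*np.sin(a)+Q[:,1]*np.cos(a),M[2]+Q[:,2]]/1000
        p=((proj(d,W)-[u,v]+.5)*s*8).astype(np.int32)
        cv2.polylines(im,[p.reshape(-1,1,2)],True,c,1,cv2.LINE_AA,3)
    return im
def sq(x0,x1,y0,y1,z):return [(x0,y0,z),(x1,y0,z),(x1,y1,z),(x0,y1,z)]
def circ(x,r,z):return [(x+r*np.cos(t),r*np.sin(t),z) for t in np.linspace(0,6.2,40)]
def jig(N,yaw):
    return [(N,yaw,sq(-102,-54,-23,23,53),(0,255,255)),(N,yaw,sq(-30,30,-41,41,34.5),(0,0,255)),(N,yaw,sq(-33,33,-33,33,30),(255,255,0)),(N,yaw,[(40,-30,34.5),(40,30,34.5)],(0,0,255))]
E
python3 - <<'E'
from ov import *
d=get_image("top");e=get_image("scene")
t0=cv2.imread("pics/top0.png");s0=cv2.imread("pics/scene0.png");s1=e["pixels"][:,:,::-1]
N=np.array([633,-210.5,0]);J=jig(N,-79)
p=ctrl.get_state()["position"]*1000
F=[((p[0],p[1],p[2]-29),-79,sq(-39,39,-39,39,0),(0,255,0)),((p[0],p[1],p[2]-29),-79,sq(-39,39,-39,39,3),(0,255,0))]
a=ovl(d,t0,340,158,70,54,7,J); b=ovl(e,s1,350,180,80,65,5,J+F)
im=np.zeros((600,800,3),np.uint8);b=ovl(e,s1,375,170,60,75,8,J+F)
im=np.zeros((600,980,3),np.uint8);im[:378,:490]=a;im[:600,490:970]=b
cv2.imwrite("pics/c4.png",cv2.resize(im,(800,490),interpolation=cv2.INTER_AREA))
E
```

```text
(no output)
```

View pics/c4.png

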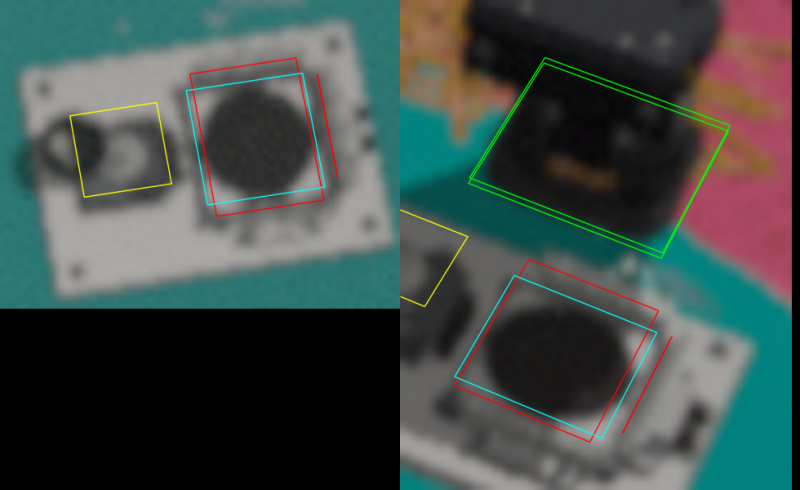

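Overlay says the nest is slightly nearer the camera, at about (631.3,-211.8). I'll lower to just above the lips and compare again.

```bash
python3 -m crank '[[[-1.2,0.1,10,0.003,1],[0,0,20,0,1],[0,0,25,0,1],[0,0,23,0,1],[0,0,15,0,1],[0,0,8,0,1],[0,0,0,0,1],[0,0,0,0,1]]]'
python3 - <<'E'
from ov import *
go(631.3,-211.8,75,11)
e=get_image("scene");s1=e["pixels"][:,:,::-1]
N=np.array([631.3,-211.8,0]);J=jig(N,-79)
p=ctrl.get_state()["position"]*1000
F=[((p[0],p[1],p[2]-29),-79,sq(-39,39,-39,39,0),(0,255,0)),((p[0],p[1],p[2]-29),-79,sq(-39,39,-39,39,3),(0,255,0))]
a=ovl(e,s1,368,198,65,57,6,[]); b=ovl(e,s1,368,198,65,57,6,J+F)
cv2.imwrite("pics/c5.png",np.hstack([a,b]))
E
```

```text
time: 6.43
position: [0.6316, -0.2128, 0.0775]
tool_rot: [-1.999, -2.424, 0.0]
ft_force: [1.0, -0.1, -1.1]
grip_width: 0.707
grip_force: 35.0
t 6.43 pos [ 631.6 -212.8   77.5] yaw 11.0 tool shift [ 1.  -0.1  2.5] turn rad -0.0 tilt 0.01 F [ 1.  -0.1 -1.1] Tq [-0.05  0.02 -0.01] grip 61.5 35.0 q7 0.69
```

View pics/c5.png

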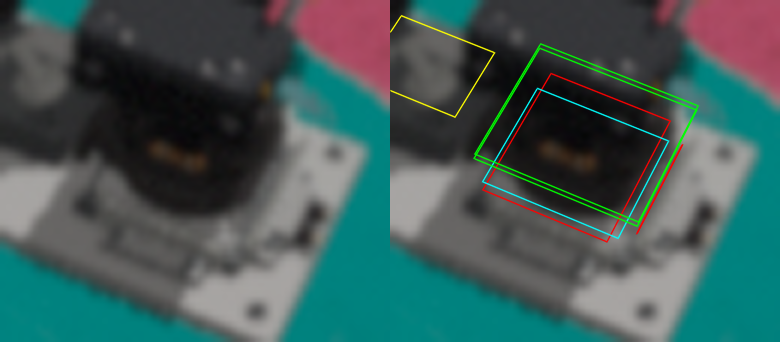

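The flange outline coincides with the expected corners (left corner at about (85,150), right edge on the model). Descending in guarded steps.

```bash
python3 -m crank '[[[0,0,4,0,1],[0,0,4,0,1],[0,0,4,0,1],[0,0,2,0,1],[0,0,0,0,1]]]'
python3 -c "
from h import *
go(631.6,-212.8,53,11)"
python3 -m crank '[[[0,0,2,0,1],[0,0,2,0,1],[0,0,2,0,1],[0,0,0,0,1]]]'
python3 -c "
from h import *
go(631.6,-212.8,53,11)"
```

```text
time: 6.9
position: [0.631, -0.2129, 0.0629]
tool_rot: [-1.999, -2.422, 0.0]
ft_force: [-0.2, -0.1, -1.6]
grip_width: 0.703
grip_force: 35.0
t 6.9 pos [ 631.  -212.9   62.9] yaw 10.9 tool shift [-0.   0.6  9.9] turn rad -0.001 tilt 0.06 F [-0.2 -0.1 -1.6] Tq [-0.04  0.07  0.04] grip 61.1 35.0 q7 0.69
time: 7.23
position: [0.6316, -0.2132, 0.058]
tool_rot: [1.999, 2.423, 0.0]
ft_force: [-0.8, 0.8, 1.4]
grip_width: 0.706
grip_force: 35.0
t 7.23 pos [ 631.6 -213.2   58. ] yaw 10.9 tool shift [0.4 0.1 5. ] turn rad -0.001 tilt 0.02 F [-0.8  0.8  1.4] Tq [ 0.02  0.28 -0.  ] grip 61.4 35.0 q7 0.7
```

```bash
python3 -m crank '[[[0,0,1.5,0,1],[0,0,1.5,0,1],[0,0,1,0,1],[0,0,0,0,1],[0,0,0,0,1]]]'
python3 -m crank '[[[0,0,1.5,0,1],[0,0,1.5,0,1],[0,0,0,0,1],[0,0,0,0,1]]]'
python3 -c "
from h import *
go(631.6,-212.8,53,11)"
```

```text
time: 7.65
position: [0.6316, -0.2132, 0.0543]
tool_rot: [1.999, 2.423, 0.001]
ft_force: [-2.0, 1.4, 4.3]
grip_width: 0.704
grip_force: 35.0
time: 7.98
position: [0.6317, -0.2132, 0.0528]
tool_rot: [1.999, 2.423, 0.002]
ft_force: [-5.4, 2.5, 13.2]
grip_width: 0.702
grip_force: 35.0
t 7.98 pos [ 631.7 -213.2   52.8] yaw 10.9 tool shift [ 0.4  0.  -0.2] turn rad -0.001 tilt 0.06 F [-5.4  2.5 13.2] Tq [0.43 1.32 0.03] grip 61.1 35.0 q7 0.7
```

```bash
python3 -m crank '[[[0,0,1.5,0,1],[0,0,1,0,1],[0,0,0,0,1],[0,0,0,0,1]]]'
python3 -c "
from h import *
go(631.6,-212.8,53,11)"
```

```text
time: 8.32
position: [0.6317, -0.2133, 0.0527]
tool_rot: [2.0, 2.423, 0.003]
ft_force: [-9.0, 4.6, 25.7]
grip_width: 0.707
grip_force: 35.0
t 8.32 pos [ 631.7 -213.3   52.7] yaw 10.9 tool shift [ 0.5 -0.  -0.3] turn rad -0.001 tilt 0.11 F [-9.   4.6 25.7] Tq [0.86 2.53 0.02] grip 61.5 35.0 q7 0.7
```

Hard stop reached. Relax the force, open and rise.

```bash
python3 -m crank '[[[0,0,-3,0,1],[0,0,0,0,1],[0,0,0,0,-1],[0,0,0,0,-1],[0,0,0,0,-1],[0,0,0,0,-1],[0,0,-15,0,-1],[0,0,-35,0,-1],[0,0,-35,0,-1],[0,0,-30,0,-1]]]'
python3 -m crank '[[[0,0,-15,0,-1],[30,0,0,0,-1],[35,0,0,0,-1],[30,0,0,0,-1],[10,0,0,0,-0.3],[2,0,0,0,-0.3],[0,0,0,0,-0.3],[0,0,0,0,-0.3]]]'
python3 - <<'E'
from ov import *
go(611,-106,69,11)
d=get_image("top");e=get_image("scene");s1=e["pixels"][:,:,::-1]
p=lambda x,y:0
N=np.array([631.3,-212,0])
F=[(N,-79,sq(-39,39,-39,39,27),(0,255,0)),(N,-79,circ(0,31.5,61),(0,255,0))]
a=ovl(e,s1,355,185,80,65,5,[]); b=ovl(e,s1,355,185,80,65,5,jig(N,-79)+F)
c=ovl(d,d["pixels"][:,:,::-1],335,150,80,54,5,F);
cv2.imwrite("pics/c6.png",np.vstack([np.hstack([a,b]),np.hstack([c,c])]))
E
```

```text
time: 9.15
position: [0.6316, -0.2135, 0.169]
tool_rot: [1.999, 2.422, 0.001]
ft_force: [0.8, -0.4, -0.0]
grip_width: 0.995
grip_force: 0.0
time: 9.82
position: [0.6111, -0.1103, 0.1816]
tool_rot: [2.001, 2.42, -0.001]
ft_force: [-0.4, -0.1, -0.4]
grip_width: 0.784
grip_force: 0.0
t 9.82 pos [ 611.1 -110.3  181.6] yaw 10.8 tool shift [  4.4   0.6 112.6] turn rad -0.003 tilt 0.1 F [-0.4 -0.1 -0.4] Tq [-0.15 -0.01  0.02] grip 68.2 0.0 q7 0.46
```

View pics/c6.png

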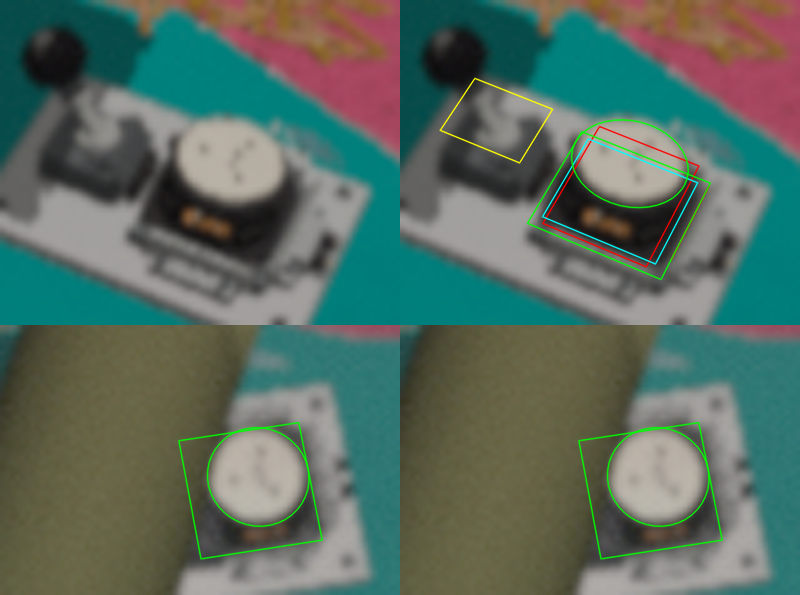

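The driver sits level in the nest; its magnet circle lies on the model within 2 mm. The rows can't tilt the tool, so I'll turn the knob in ratcheting strokes with a vertical gripper, starting 30° before the jig's y axis.

```bash
python3 -m crank '[[[4.4,0.6,10,-0.12,-0.3],[0,0,20,-0.12,-0.3],[0,0,25,-0.12,-0.3],[0,0,25,-0.12,-0.3],[0,0,18,-0.04,-0.3],[0,0,9,0,-0.3],[0,0,5,0,-0.3],[0,0,0,0,-0.3]]]' 25
python3 -c "
from h import *
go(611,-106,69,41)"
python3 -m crank '[[[0,0,0,0,0.3],[0,0,0,0,1],[0,0,0,0,1],[0,0,0,0,1],[0,0,0,0,1]]]' 25
python3 -c "
from h import *
go(611,-106,69,41)"
```

```text
time: 10.58
position: [0.6104, -0.1047, 0.0684]
tool_rot: [-1.313, -2.853, 0.002]
ft_force: [0.3, -0.2, -0.0]
grip_width: 0.651
grip_force: 0.0
t 10.58 pos [ 610.4 -104.7   68.4] yaw 40.6 tool shift [-1.4 -0.4 -0.6] turn rad -0.007 tilt 0.08 F [ 0.3 -0.2 -0. ] Tq [-0.1   0.05 -0.  ] grip 56.7 0.0 q7 0.99
time: 11.0
position: [0.6097, -0.1056, 0.0703]
tool_rot: [-1.311, -2.854, 0.003]
ft_force: [-4.5, -2.2, 4.7]
grip_width: 0.442
grip_force: 24.1
t 11.0 pos [ 609.7 -105.6   70.3] yaw 40.6 tool shift [-1.1  0.7  1.3] turn rad -0.006 tilt 0.12 F [-4.5 -2.2  4.7] Tq [-0.7   1.22 -0.05] grip 38.4 24.1 q7 0.99
```

```bash
python3 -m crank '[[[0,0,0,0.12,1],[0,0,0,0.12,1],[0,0,0,0.12,1],[0,0,0,0.12,1],[0,0,0,0,1]]]'
python3 -c "
from h import *
go(611,-106,69,11)"
python3 -m crank '[[[0,0,0,0.12,1],[0,0,0,0.12,1],[0,0,0,0.12,1],[0,0,0,0.12,1],[0,0,0,0.04,1],[0,0,0,0,1]]]'
python3 - <<'E'
from h import *
go(611,-106,69,-19)
d=get_image("top");e=get_image("scene")
cv2.imwrite("pics/k1.png",np.hstack([crop(d,330,160,45,45,8),crop(e,345,170,45,45,8)]))
E
```

```text
time: 11.42
position: [0.6108, -0.1056, 0.0696]
tool_rot: [1.954, 2.457, -0.003]
ft_force: [-2.5, -4.2, 0.5]
grip_width: 0.411
grip_force: 24.8
t 11.42 pos [ 610.8 -105.6   69.6] yaw 13.0 tool shift [-0.4  0.1  0.6] turn rad 0.035 tilt 0.15 F [-2.5 -4.2  0.5] Tq [-0.99  0.14  0.17] grip 35.7 24.8 q7 0.54
time: 11.92
position: [0.6132, -0.1044, 0.0708]
tool_rot: [2.511, 1.88, 0.005]
ft_force: [1.5, -2.7, 2.4]
grip_width: 0.428
grip_force: 26.1
t 11.92 pos [ 613.2 -104.4   70.8] yaw -16.3 tool shift [-2.1 -1.6  1.8] turn rad 0.046 tilt 0.33 F [ 1.5 -2.7  2.4] Tq [-0.95 -0.99  0.57] grip 37.2 26.1 q7 0.07
```

```bash
python3 -m crank '[[[0,0,0,0,0.1],[0,0,0,0,-0.2],[0,0,0,0,-0.2],[0,0,-12,0,-0.2],[0,0,-28,-0.1,-0.2],[0,0,-35,-0.12,-0.2],[0,0,-25,-0.12,-0.2],[0,0,-10,-0.12,-0.2]]]'
python3 -c "
from h import *
go(630,-212,180,11)"
cat > mark.py <<'E'
from h import *
def mark(d,img,G=(611,-106,88),yaw=-79,off=13):
    x=np.array([np.cos(np.radians(yaw)),np.sin(np.radians(yaw)),0]);z=np.array([0,0,1.])
    a=-np.sin(np.radians(35))*x+np.cos(np.radians(35))*z; y=np.cross(z,x); u=np.cross(y,a) # u: along +x jig-ish
    C=np.array(G)+off*a
    q=np.linspace(-24,24,97);X,Y=np.meshgrid(q,-q) # right=u, up=y(jig)
    W=(C+X[...,None]*u+Y[...,None]*y)/1000
    m=proj(d,W.reshape(-1,3)).reshape(97,97,2).astype(np.float32)
    return cv2.remap(img,m[...,0],m[...,1],cv2.INTER_CUBIC)
E
python3 - <<'E'
from mark import *
d=get_image("top");e=get_image("scene")
for c,f in((d,"top0"),(e,"scene0")):
    im=mark(c,cv2.imread(f"pics/{f}.png"));g=cv2.cvtColor(im,cv2.COLOR_BGR2GRAY)
    print(f);print(cv2.resize(g,(17,17),interpolation=cv2.INTER_AREA))
E
```

```text
time: 12.68
position: [0.6122, -0.1032, 0.1838]
tool_rot: [2.014, 2.407, 0.006]
ft_force: [0.6, 0.2, -0.9]
grip_width: 0.599
grip_force: 0.0
t 12.68 pos [ 612.2 -103.2  183.8] yaw 10.2 tool shift [-110.2   -1.6    3.7] turn rad -0.015 tilt 0.28 F [ 0.6  0.2 -0.9] Tq [-0.09  0.02  0.03] grip 52.1 0.0 q7 0.45
top0
[[ 96 104 123 145 157 157 153 150 154 158 161 163 164 163 163 162 161]
 [ 97 103 123 147 159 162 161 160 159 159 160 161 162 164 163 163 162]
 [ 96 103 126 151 160 161 157 155 154 152 151 152 155 159 161 163 163]
 [ 96 106 129 153 159 153 144 135 131 127 126 130 137 147 156 160 163]
 [ 96 107 126 145 150 139 123 108  97  91  89  95 105 124 142 153 159]
 [ 92  99 113 124 125 114  95  82  74  65  57  60  71  92 116 134 146]
 [ 83  83  89  95  92  85  82  83  82  74  58  46  49  62  82 104 123]
 [ 74  73  74  76  71  73  88 104 106  94  71  50  42  45  55  70  93]
 [ 66  65  68  69  65  73  96 118 121 109  84  57  44  42  41  45  66]
 [ 61  62  69  69  61  70  95 115 120 111  88  59  44  43  42  39  52]
 [ 64  67  73  72  60  59  77  99 110 104  82  56  44  43  43  41  48]
 [ 65
[... 936 characters left out ...]
 83  79  78  83  95 105 105  92  70  51  44  47  59  72  79]
 [ 84  86  86  80  74  74  86 102 110 104  85  58  39  35  42  56  69]
 [ 85  85  87  82  72  66  72  91 106 107  92  68  45  34  33  40  53]
 [ 85  86  87  84  74  61  58  72  91  97  89  70  50  38  34  32  36]
 [ 85  85  87  86  77  61  50  53  71  83  79  65  49  40  37  34  30]
 [ 85  84  85  86  81  66  48  41  50  67  68  57  46  39  36  34  30]
 [ 84  84  84  85  83  71  52  36  35  50  59  53  44  39  37  34  30]
 [ 84  84  84  85  84  77  61  40  29  35  48  48  40  36  37  35  31]
 [ 84  84  84  84  85  82  71  51  32  26  33  39  36  32  33  31  29]
 [ 84  84  84  85  85  83  79  65  45  28  24  28  30  29  28  27  25]]
```

```bash
python3 -m crank '[[[-20,0,0,0,-0.2],[-35,0,0,0,-0.2],[-35,0,0,0,-0.2],[-20,-1,0,0,-0.2],[0,0,0,0,-0.2]]]'
python3 - <<'E'
from mark import *
d=get_image("top");e=get_image("scene")
for c,n in((d,"top"),(e,"scene")):
    cv2.imwrite(f"pics/{n}1.png",c["pixels"][:,:,::-1])
    print(n,proj(c,np.array([[.611,-.106,.088],[.6096,-.0987,.0986]])).round(1))
rows=[]
for k in("0","1"):
    r=[]
    for c,n in((d,"top"),(e,"scene")):
        img=cv2.imread(f"pics/{n}{k}.png")
        r.append(cv2.resize(mark(c,img),(194,194)))
        u,v=(330,160) if n=="top" else (345,175)
        t=cv2.resize(img[v:v+40,u:u+40],(200,200),interpolation=cv2.INTER_CUBIC)[:194,:194]
        P=((proj(c,np.array([[.611,-.106,.088],[.6096,-.0987,.0986]]))-[u,v]+.5)*5).astype(int)
        for p,col in zip(P,((0,0,255),(0,255,0))): cv2.circle(t,tuple(map(int,p)),2,col,-1)
        r.append(t)
    rows.append(np.hstack(r))
cv2.imwrite("pics/k2.png",np.vstack(rows))
E
```

```text
time: 13.2
position: [0.626, -0.2185, 0.1774]
tool_rot: [-2.037, -2.391, 0.008]
ft_force: [-0.8, -0.4, -0.4]
grip_width: 0.6
grip_force: 0.0
top [[352.3 182.7]
 [350.1 182.2]]
scene [[365.2 195.7]
 [363.1 192. ]]
```

View pics/k2.png

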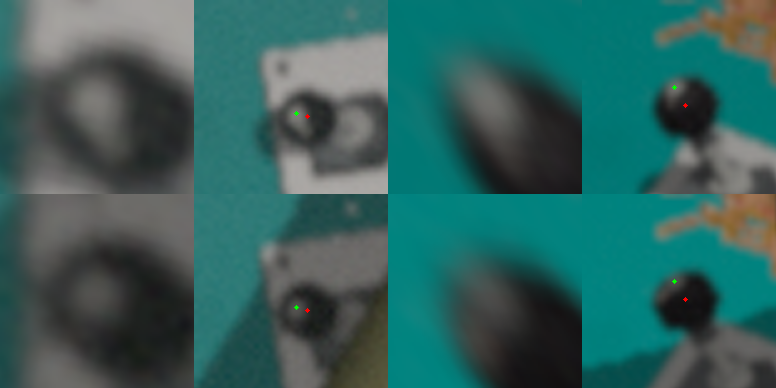

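The mark reads as changed but it is too blurred to measure precisely. The knob's position is confirmed, since the model dots sit on it. I'll detect stiffening from the measured moment about the knob's axis instead.

```bash
cat >> h.py <<'E'
def tau(h=.25):
    s=ctrl.get_state();F=s["ft_force"];M=s["torque"]+h*np.array([-F[1],F[0],0])
    Rm=R.from_rotvec(s["tool_rot"]).as_matrix();x=np.array([.191,-.982,0]);a=-.574*x+[0,0,.819]
    print("t",round(s["time"],2),"pos",(s["position"]*1000).round(1),"yaw",np.degrees(np.arctan2(Rm[1,1],Rm[0,1])).round(1),"tau",(M@a).round(3),"F",F.round(1),"M",s["torque"].round(2),"w",round(s["grip_width"]*87,1))
E
python3 -m crank '[[[30,0,0,-0.12,-0.2],[35,8,0,-0.12,-0.2],[30,11,0,-0.12,-0.2],[8,4,0,-0.12,-0.2],[0,0,0,0,-0.2],[0,0,0,0,-0.2]]]' 35
python3 -c "
from h import *
go(611,-105.5,69,41)"
```

```text
time: 13.8
position: [0.6182, -0.1037, 0.1786]
tool_rot: [-1.395, -2.814, -0.001]
ft_force: [-0.5, -0.3, 0.6]
grip_width: 0.601
grip_force: 0.0
t 13.8 pos [ 618.2 -103.7  178.6] yaw 37.3 tool shift [  2.8  -6.8 109.6] turn rad -0.065 tilt 0.08 F [-0.5 -0.3  0.6] Tq [-0.09 -0.   -0.02] grip 52.2 0.0 q7 0.91
```

```bash
python3 -m crank '[[[2.8,-6.8,10,-0.065,-0.2],[0,0,25,0,-0.2],[0,0,30,0,-0.2],[0,0,25,0,-0.2],[0,0,14,0,-0.2],[0,0,5.5,0,-0.2],[0,0,0,0,-0.2]]]' 35
python3 -c "
from h import *
go(611,-105.5,69,41)"
python3 -m crank '[[[0,0,0,0,0.3],[0,0,0,0,1],[0,0,0,0,1],[0,0,0,0,1],[0,0,0,0.12,1],[0,0,0,0.12,1]]]' >/dev/null
python3 -c "
from h import *
tau()"
python3 -m crank '[[[0,0,0,0.12,1],[0,0,0,0.12,1]]]' >/dev/null
python3 -c "
from h import *
tau()"
python3 -m crank '[[[0,0,0,0.12,1],[0,0,0,0.12,1]]]' >/dev/null
python3 -c "
from h import *
tau()"
python3 -m crank '[[[0,0,0,0.12,1],[0,0,0,0.12,1],[0,0,0,0.06,1]]]' >/dev/null
python3 -c "
from h import *
tau()"
```

```text
time: 14.38
position: [0.6105, -0.1088, 0.0684]
tool_rot: [-1.306, -2.855, 0.002]
ft_force: [-0.4, 0.2, -0.0]
grip_width: 0.598
grip_force: 0.0
t 14.38 pos [ 610.5 -108.8   68.4] yaw 40.9 tool shift [ 2.2  2.5 -0.6] turn rad -0.003 tilt 0.14 F [-0.4  0.2 -0. ] Tq [-0.03  0.03 -0.02] grip 52.0 0.0 q7 1.01
t 14.88 pos [ 612.4 -110.6   70.1] yaw 26.9 tau -0.133 F [  1.3  -9.2 -10.4] M [-1.91 -0.68  0.13] w 35.9
t 15.05 pos [ 612.2 -110.7   70.1] yaw 13.1 tau 0.159 F [ 2.5 -4.7 -2.7] M [-1.03 -0.64  0.22] w 35.3
t 15.22 pos [ 613.1 -109.5   71. ] yaw -0.5 tau -0.125 F [-6.7  0.6  6.8] M [0.05 0.48 0.65] w 35.5
t 15.47 pos [ 613.1 -109.7   71.2] yaw -17.6 tau -0.041 F [-3.8 -0.7  4.5] M [-0.65 -0.39  0.8 ] w 37.2
```

```bash
python3 -m crank '[[[0,0,0,0,-0.2],[0,0,0,0,-0.2],[0,0,0,-0.125,-0.2],[0,0,0,-0.125,-0.2],[0,0,0,-0.125,-0.2],[0,0,0,-0.125,-0.2],[0,0,0,-0.125,-0.2],[0,0,0,-0.125,-0.2],[0,0,0,-0.125,-0.2],[0,0,0,-0.125,-0.2]]]' 35 >/dev/null
python3 -c "
from h import *
go(611,-105.5,69,41)"
```

```text
t 16.3 pos [ 612.2 -107.2   70.2] yaw 40.3 tool shift [2.1 0.2 1.2] turn rad -0.013 tilt 0.11 F [ 0.5  0.6 -0.3] Tq [-0.05  0.04  0.02] grip 52.1 0.0 q7 1.0
```

```bash
python3 -m crank '[[[2.1,0.2,1,0,0.2],[0,0,0,0,1],[0,0,0,0,1],[0,0,0,0,1],[0,0,0,0.12,1],[0,0,0,0.12,1]]]' 35 >/dev/null
python3 -c "
from h import *
tau()"
python3 -m crank '[[[0,0,0,0.12,1],[0,0,0,0.12,1]]]' >/dev/null
python3 -c "
from h import *
tau()"
python3 -m crank '[[[0,0,0,0.12,1],[0,0,0,0.12,1]]]' >/dev/null
python3 -c "
from h import *
tau()"
python3 -m crank '[[[0,0,0,0.12,1],[0,0,0,0.12,1]]]' >/dev/null
python3 -c "
from h import *
tau()"
```

```text
t 16.8 pos [ 610.3 -106.8   68.1] yaw 25.7 tau 0.162 F [ 4.3 -1.2 -4. ] M [-0.26 -1.23  0.3 ] w 36.6
t 16.97 pos [ 611.1 -106.5   68.3] yaw 12.0 tau 0.123 F [ 1.8  1.3 -0.8] M [ 0.21 -0.86  0.42] w 34.8
t 17.13 pos [ 613.2 -105.1   69.5] yaw -1.6 tau -0.016 F [2.4 1.7 1.7] M [ 0.15 -1.91  0.86] w 35.3
t 17.3 pos [ 613.8 -105.7   69.8] yaw -15.3 tau 0.305 F [3.3 1.6 1.6] M [-0.07 -1.59  0.83] w 36.8
```

```bash
sed -i 's/def tau(h=.25)/def tau(h=.21)/' h.py; python3 -m crank '[[[0,0,0,0,-0.2],[0,0,0,0,-0.2],[0,0,0,-0.125,-0.2],[0,0,0,-0.125,-0.2],[0,0,0,-0.125,-0.2],[0,0,0,-0.125,-0.2],[0,0,0,-0.125,-0.2],[0,0,0,-0.125,-0.2],[0,0,0,-0.125,-0.2],[0,0,0,-0.085,-0.2]]]' 50 >/dev/null
python3 -m crank '[[[0,0,0,0,-0.2],[0,0,0,0,-0.2]]]'  >/dev/null
python3 -c "
from h import *
go(611,-105.5,69,41);tau()"
```

```text
t 18.3 pos [ 610.  -106.3   68.5] yaw 39.8 tool shift [-0.   1.2 -0.5] turn rad -0.021 tilt 0.03 F [ 0.7 -0.7 -0.8] Tq [-0.07  0.03 -0.02] grip 52.3 0.0 q7 0.99
t 18.3 pos [ 610.  -106.3   68.5] yaw 39.8 tau 0.068 F [ 0.7 -0.7 -0.8] M [-0.07  0.03 -0.02] w 52.3
```

```bash
T(){ python3 -c "
from h import *
tau()"; }
python3 -m crank '[[[0,1,0,0,0.2],[0,0,0,0,1],[0,0,0,0,1],[0,0,0,0,1],[0,0,0,0,1]]]' 50 >/dev/null; T
python3 -m crank '[[[0,0,0,0.08,1]]]' >/dev/null; T
python3 -m crank '[[[0,0,0,0.08,1]]]' >/dev/null; T
python3 -m crank '[[[0,0,0,0.06,1]]]' >/dev/null; T
python3 -m crank '[[[0,0,0,0,1]]]' >/dev/null; T
```

```text
t 18.72 pos [ 609.9 -106.3   68.5] yaw 39.8 tau 0.025 F [-4.8 -1.4  4.5] M [-0.49  1.12 -0.07] w 37.1
t 18.8 pos [ 611.1 -105.9   68.5] yaw 35.3 tau 0.039 F [ 0.3 -0.9 -2.8] M [-0.07 -0.48  0.36] w 37.2
t 18.88 pos [ 611.2 -106.5   68. ] yaw 30.5 tau 0.041 F [ 2.1 -3.4 -5.9] M [-0.42 -0.99  0.47] w 36.3
t 18.97 pos [ 611.1 -107.3   67.5] yaw 27.1 tau 0.043 F [ 2.8 -3.3 -7. ] M [-0.5  -1.08  0.42] w 36.0
t 19.05 pos [ 610.9 -107.3   67.4] yaw 27.1 tau -0.055 F [ 0.2 -4.3 -6.8] M [-1.12 -0.45  0.18] w 36.1
```

```bash
T(){ python3 -c "
from h import *
tau()"; }
python3 -m crank '[[[0,0,0,0.08,1]]]' >/dev/null; T
python3 -m crank '[[[0,0,0,0.08,1]]]' >/dev/null; T
python3 -m crank '[[[0,0,0,0.08,1]]]' >/dev/null; T
python3 -m crank '[[[0,0,0,0.08,1]]]' >/dev/null; T
python3 -m crank '[[[0,0,0,0.08,1]]]' >/dev/null; T
```

```text
t 19.13 pos [ 611.  -106.8   67.7] yaw 22.7 tau 0.113 F [ 2.1 -3.4 -5.5] M [-0.89 -0.93  0.45] w 36.1
t 19.22 pos [ 610.7 -107.    67.6] yaw 18.0 tau -0.173 F [-5.6 -2.5 -0.5] M [-0.53  0.72  0.1 ] w 34.8
t 19.3 pos [ 611.7 -107.    68. ] yaw 13.4 tau 0.251 F [ 2.7 -6.2 -9.7] M [-1.36 -0.87  0.51] w 35.0
t 19.38 pos [ 612.2 -106.6   68. ] yaw 8.8 tau 0.059 F [ 4.5 -5.3 -8.7] M [-1.09 -1.97  0.78] w 34.7
t 19.47 pos [ 612.9 -106.2   68.5] yaw 4.3 tau 0.114 F [-1.9 -1.6 -0.4] M [-0.27 -0.19  0.56] w 34.7
```

```bash
T(){ python3 -c "
from h import *
tau()"; }
python3 -m crank '[[[0,0,0,0.08,1]]]' >/dev/null; T
python3 -m crank '[[[0,0,0,0.08,1]]]' >/dev/null; T
python3 -m crank '[[[0,0,0,0.08,1]]]' >/dev/null; T
python3 -m crank '[[[0,0,0,0.08,1]]]' >/dev/null; T
python3 -m crank '[[[0,0,0,0.08,1]]]' >/dev/null; T
```

```text
t 19.55 pos [ 613.4 -105.7   68.9] yaw -0.2 tau 0.317 F [1.2 0.2 1.9] M [-0.03 -0.72  0.7 ] w 34.7
t 19.63 pos [ 614.3 -105.5   69.5] yaw -4.8 tau 0.187 F [ 4.7 -2.1 -3.8] M [-0.69 -2.27  1.08] w 35.2
t 19.72 pos [ 615.  -105.3   69.8] yaw -9.3 tau 0.154 F [ 4.7 -2.3 -2.1] M [-1.01 -2.74  1.32] w 35.3
t 19.8 pos [ 615.6 -105.1   70.4] yaw -13.9 tau 0.017 F [ 3.9 -2.7 -0.5] M [-1.   -2.67  1.23] w 36.2
t 19.88 pos [ 615.3 -105.7   70.2] yaw -18.5 tau 0.147 F [-0.7  1.8  5. ] M [-0.23 -1.11  0.97] w 36.3
```

```bash
T(){ python3 -c "
from h import *
tau()"; }
for i in 1 2 3 4; do python3 -m crank '[[[0,0,0,0,1]]]' >/dev/null; T; done
```

```text
t 19.97 pos [ 614.6 -105.2   70.2] yaw -18.4 tau 0.067 F [ 2.6 -0.1  2.6] M [-0.78 -1.82  0.86] w 36.8
t 20.05 pos [ 614.4 -105.3   70.2] yaw -18.3 tau -0.053 F [ 3.3 -0.3  2. ] M [-0.76 -2.2   0.88] w 36.8
t 20.13 pos [ 614.3 -105.2   70.2] yaw -18.3 tau 0.141 F [ 5.7 -0.5  3.4] M [-0.78 -2.49  0.97] w 36.7
t 20.22 pos [ 614.3 -105.2   70.2] yaw -18.4 tau -0.056 F [ 4.5 -0.6  3.4] M [-0.7  -2.63  1.01] w 36.7
```

Static hold torque is about 0.02, so the screw is not seated yet. Next stroke.

```bash
T(){ python3 -c "
from h import *
tau()"; }
python3 -m crank '[[[0,0,0,0,-0.2],[0,0,0,0,-0.2],[0,0,0,-0.125,-0.2],[0,0,0,-0.125,-0.2],[0,0,0,-0.125,-0.2],[0,0,0,-0.125,-0.2],[0,0,0,-0.125,-0.2],[0,0,0,-0.125,-0.2],[0,0,0,-0.125,-0.2],[0,0,0,-0.125,-0.2]]]' 40 >/dev/null
python3 -m crank '[[[0,0,0,-0.03,-0.2],[0,1,0,0,0.2],[0,0,0,0,1],[0,0,0,0,1],[0,0,0,0,1],[0,0,0,0,1]]]' 40 >/dev/null; T
python3 -m crank '[[[0,0,0,0.1,1],[0,0,0,0.05,1]]]' >/dev/null; T
python3 -m crank '[[[0,0,0,0.06,1]]]' >/dev/null; T
python3 -m crank '[[[0,0,0,0.06,1]]]' >/dev/null; T
python3 -m crank '[[[0,0,0,0.06,1]]]' >/dev/null; T
python3 -m crank '[[[0,0,0,0.06,1]]]' >/dev/null; T
```

```text
t 21.55 pos [ 609.3 -105.4   67.6] yaw 40.4 tau -0.141 F [-6.1 -0.1  1.2] M [-0.28  1.17 -0.12] w 37.7
t 21.72 pos [ 610.8 -105.8   67.3] yaw 31.6 tau 0.398 F [ 1.  -3.2 -6.5] M [-0.55 -0.42  0.65] w 36.6
t 21.8 pos [ 610.  -105.9   67.4] yaw 28.3 tau 0.375 F [-0.1 -2.8 -2.2] M [-0.64  0.05  0.43] w 36.5
t 21.88 pos [ 610.9 -105.9   67.4] yaw 24.9 tau 0.447 F [-3.7 -9.1 -9.9] M [-2.19  0.86  0.45] w 36.2
t 21.97 pos [ 610.2 -106.2   67.2] yaw 21.4 tau 0.27 F [-1.5 -2.2 -2.7] M [-0.6   0.1   0.46] w 35.5
t 22.05 pos [ 610.9 -106.1   67.4] yaw 18.0 tau 0.441 F [-9.1 -3.5 -1.5] M [-1.04  2.3   0.24] w 35.5
```

```bash
T(){ python3 -c "
from h import *
tau()"; }
for i in 1 2 3 4; do python3 -m crank '[[[0,0,0,0,1]]]' >/dev/null; T; done
```

```text
t 22.13 pos [ 610.  -106.    67.3] yaw 18.0 tau 0.3 F [-2.8 -4.3 -4.2] M [-0.95  0.77  0.24] w 35.0
t 22.22 pos [ 610.  -106.    67.4] yaw 18.2 tau 0.445 F [-2.5 -4.  -5.1] M [-1.11  0.92  0.23] w 35.3
t 22.3 pos [ 610.  -106.1   67.4] yaw 18.2 tau 0.356 F [-3.2 -4.1 -5.1] M [-1.12  0.93  0.22] w 35.3
t 22.38 pos [ 610.  -106.1   67.4] yaw 18.1 tau 0.45 F [-2.4 -3.9 -4.5] M [-1.09  0.97  0.2 ] w 35.2
```

Now stiff: steady at about 0.39 N m. I'll let go and record the mark here as a reference, with the arm posed as before.

```bash
python3 -m crank '[[[0,0,0,0,-0.2],[0,0,0,0,-0.2],[0,0,0,0,-0.2],[0,0,-15,0.1,-0.2],[0,0,-30,0.05,-0.2],[0,0,-35,0,-0.2],[-20,0,-25,0,-0.2],[-35,0,-5,0,-0.2],[-35,0,0,0,-0.2],[-20,-1,0,0,-0.2]]]' 60 >/dev/null
python3 -m crank '[[[0,0,0,0,-0.2]]]' >/dev/null
python3 - <<'E'
from mark import *
go(626,-218.5,177.4,8)
d=get_image("top");e=get_image("scene")
for c,n in((d,"top"),(e,"scene")):
    cv2.imwrite(f"pics/{n}2.png",c["pixels"][:,:,::-1])
for k in "012":
    g=mark(d,cv2.imread(f"pics/top{k}.png"))[...,2]
    print(k);print(cv2.resize(g,(17,17),interpolation=cv2.INTER_AREA)[2:15,2:16])
    h=mark(e,cv2.imread(f"pics/scene{k}.png"))[...,2]
    print(cv2.resize(h,(17,17),interpolation=cv2.INTER_AREA)[2:15,2:16])
E
```

```text
t 23.3 pos [ 629.3 -219.6  180.2] yaw 9.2 tool shift [ 1.6 -3.1  2.8] turn rad 0.02 tilt 0.3 F [-0.6  0.2  0.3] Tq [-0.13  0.15  0.03] grip 52.2 0.0 q7 0.65
0
[[121 153 162 163 159 157 155 154 153 154 157 161 163 165]
 [126 154 161 155 145 137 133 130 128 132 139 149 158 162]
 [122 146 152 141 124 109  98  91  90  94 107 126 145 155]
 [107 125 127 115  96  82  73  64  57  59  72  93 116 135]
 [ 79  94  92  85  81  83  83  74  57  44  48  63  83 104]
 [ 63  72  70  72  87 104 108  96  72  49  41  44  53  69]
 [ 60  65  64  74  97 119 123 111  85  57  42  39  38  44]
 [ 60  65  61  70  95 116 122 112  88  57  42  42  40  38]
 [ 65  69  59  58  76  99 110 104  83  55  42  41  41  39]
 [ 66  73  64  53  57  77  96  95  78  57  46  41  38  38]
 [ 66  77  73  59  51  58  78  86  76  58  43  40  38  38]
 [ 73  86  88  75  59  54  63  72  69  53  36  35  38  45]
 [ 80  95 100  91  77  65  57  59  54  45  37  38  43  59]]
[[  2   1   1   3   3   3   4   4   5   4   0   0   1   1]
 [  2   6   9  12  14  11   9  10   8   7   4   0   0   0]
 [  1   9  18  26  32  30  23  19  16  12  10   4   1  
[... 2606 characters left out ...]
0  89  88  71  56  46  33  29  25  21  21  24  28  35]
 [ 74  96  98  90  79  66  51  39  28  21  22  28  31  41]]
[[ 1  7 14 17 15  7  1  2  3  1  0  0  1  3]
 [ 2  8 20 31 30 18  7  3  5  3  1  0  0  0]
 [ 1  8 20 35 44 36 23 11  8  7  3  2  2  1]
 [ 4  6 19 35 53 55 43 27 15 11  8  6  4  2]
 [ 6  7 17 33 53 66 61 47 29 17 13 12 10  3]
 [ 5  7 15 33 51 69 73 63 45 27 19 16 17 13]
 [ 5  8 13 28 48 65 75 72 59 40 26 21 20 20]
 [11 11 13 21 40 58 71 73 64 48 32 24 22 21]
 [14 16 15 18 29 47 60 64 60 49 35 26 23 22]
 [ 6 15 18 17 22 33 46 52 51 44 33 25 24 22]
 [ 1  6 15 17 17 21 29 37 38 35 29 23 22 24]
 [ 0  2  8 13 14 16 18 22 26 27 26 23 20 23]
 [ 0  1  4  7 10 13 16 17 18 21 22 23 21 20]]
```

Mark directions in the knob frame are about -74° (start), about -117° (after stroke 1) and about -240° now. That is 166° in total, which agrees with the screw having just seated. About 37° more is needed, so I'll do one more stroke at 60 N and then measure.

```bash
python3 -m crank '[[[30,0,0,-0.12,-0.2],[35,6,0,-0.12,-0.2],[32,8,0,-0.12,-0.2],[12,4,0,-0.12,-0.2],[0,0,0,-0.08,-0.2],[0,0,0,0,-0.2]]]' 60 >/dev/null
python3 -c "
from h import *
go(611,-105.5,69,41)"
```

```text
t 23.9 pos [612.8 -98.6 179.1] yaw 42.1 tool shift [ -4.1  -6.2 110. ] turn rad 0.019 tilt 0.18 F [-0.6  0.2 -0.2] Tq [-0.05 -0.02  0.02] grip 52.4 0.0 q7 0.98
```

```bash
T(){ python3 -c "
from h import *
tau()"; }
python3 -m crank '[[[-3.5,-5,10,0,-0.2],[0,0,25,0,-0.2],[0,0,30,0,-0.2],[0,0,25,0,-0.2],[0,0,14,0,-0.2],[0,0,5.5,0,-0.2],[0,0,0,0,-0.2]]]' 60 >/dev/null
python3 -c "
from h import *
go(611,-105.5,69,41)"
python3 -m crank '[[[0,0,0,0,0.2],[0,0,0,0,1],[0,0,0,0,1],[0,0,0,0,1],[0,0,0,0,1]]]' 60 >/dev/null;T
python3 -m crank '[[[0,0,0,0.1,1],[0,0,0,0.1,1],[0,0,0,0.1,1]]]'>/dev/null;T
python3 -m crank '[[[0,0,0,0.1,1],[0,0,0,0.1,1],[0,0,0,0.1,1]]]' >/dev/null;T
python3 -m crank '[[[0,0,0,0.1,1],[0,0,0,0.1,1]]]' >/dev/null;T
python3 -m crank '[[[0,0,0,0,1]]]' >/dev/null;T
```

```text
t 24.48 pos [ 609.7 -110.    67.7] yaw 41.5 tool shift [ 2.5  3.9 -1.4] turn rad 0.009 tilt 0.14 F [ 0.5 -0.3  0.3] Tq [-0.05  0.05 -0.03] grip 52.0 0.0 q7 1.03
t 24.9 pos [ 612.  -109.7   70.8] yaw 41.6 tau -0.108 F [-0.   0.1  5. ] M [-0.07 -0.01 -0.13] w 37.0
t 25.15 pos [ 613.  -112.3   69.7] yaw 24.2 tau 0.501 F [ 9.1 -4.3 -7.8] M [-1.39 -2.01  0.62] w 35.4
t 25.4 pos [ 613.1 -112.4   69.7] yaw 7.0 tau 0.273 F [ 6.3 -5.6 -4.2] M [-1.33 -2.47  1.1 ] w 34.5
t 25.57 pos [ 614.4 -111.6   70.6] yaw -4.3 tau 0.597 F [ 7.9 -4.8 -3.5] M [-1.2  -3.02  1.63] w 35.1
t 25.65 pos [ 614.4 -111.6   70.6] yaw -4.2 tau 0.342 F [ 3.3 -3.3 -2. ] M [-1.06 -2.28  1.46] w 34.9
```

```bash
python3 -m crank '[[[0,0,0,0,-0.2],[0,0,0,0,-0.2],[0,0,0,0,-0.2],[0,0,-15,-0.1,-0.2],[0,0,-30,-0.1,-0.2],[0,0,-35,0,-0.2],[-20,0,-25,0,-0.2],[-35,0,-5,0,-0.2],[-35,0,0,0,-0.2],[-18,0,0,0,-0.2]]]' 60 >/dev/null
python3 -m crank '[[[0,0,0,0,-0.2]]]' >/dev/null
cat >> mark.py <<'E'
def prof(c,img,base):
    g=mark(c,img)[...,2].astype(float)-base
    t=np.arange(0,360,15);r=np.arange(8,15,1.)
    q=np.radians(t)[:,None];X=(r*np.cos(q)+24)*2;Y=(24-r*np.sin(q))*2
    return cv2.remap(g.astype(np.float32),X.astype(np.float32),Y.astype(np.float32),1).mean(1).round().astype(int)
E
python3 - <<'E'
from mark import *
go(626,-218.5,177.4,8)
d=get_image("top");e=get_image("scene")
for c,n in((d,"top"),(e,"scene")):
    im=c["pixels"][:,:,::-1]; cv2.imwrite(f"pics/{n}3.png",im)
    I=[mark(c,cv2.imread(f"pics/{n}{k}.png"))[...,2].astype(float) for k in(1,2,3)]
    base=np.min(I,0)
    print(np.arange(0,360,15))
    for k in(1,2,3):print(k,prof(c,cv2.imread(f"pics/{n}{k}.png"),base))
    print(cv2.resize(I[2]-I[1],(17,17),interpolation=cv2.INTER_AREA).astype(int)[1:15,1:16])
E
```

```text
t 26.57 pos [ 623.1 -223.   179.7] yaw 6.8 tool shift [4.2 3.4 2.3] turn rad -0.021 tilt 0.21 F [-0.3 -0.5  0.9] Tq [-0.14  0.12 -0.01] grip 51.9 0.0 q7 0.62
[  0  15  30  45  60  75  90 105 120 135 150 165 180 195 210 225 240 255
 270 285 300 315 330 345]
1 [ 1  1  4  0  3  0  0  0  0  0  6  8  1  3  4  7 14 10 11  2  0  2  2  2]
2 [ 4  1  0  2  0  4  9 10 14 10  6  7  2  0  0  0  0  1  4  2  4  0  0  1]
3 [ 1  1  4  6  7 11 18 13  7  1  0  0  0  5  4  5  5  1  0  1  1  5  2  4]
[[  6   5   2   0   1   1   0  -1   0   1   1   4   1   2   1]
 [  5   2   0   2   4   3   2   1  -2  -1  -1  -2   0   1   1]
 [  1   0   1   3   1   3   7   7  -1  -2   0   0   1   0  -4]
 [  1   2   3   1  -3  -2   3   8   6   5   3   3   1  -2  -4]
 [  3   3   1   0  -6 -10   0   7   9   7   4   3   0  -2  -1]
 [  0  -2  -4  -4  -8 -11  -1   2   4   2   4   4  -1  -5  -5]
 [ -1  -7  -9  -7  -6  -5   0   0   5   5   1   0  -1   4  -2]
 [  0   0  -2  -1   0   1   1   0   0   0   0  -2  -4   0  -1]
 [  6   9   7   3   3   1   0   1   2   1   3   3   0  -2  -2]
 [  7   9   9   4   3   0   0   1   1   5   3   
[... 777 characters left out ...]
0   0]
 [ -1   0  -6 -13 -20 -18   3  26  32  19   5   2   1   0   0]
 [ -3  -3  -2  -5 -10 -17  -7  12  26  24  11   4   1   1   2]
 [  2  -2  -1   0   0  -6  -9   1  13  19  13   4   1   1   4]
 [  5   3   0   1   0   0  -4  -2   3   9   8   2   0   0   0]
 [  3   6   2   1   0   0   0  -1   0   2   3   2   0  -1  -1]
 [  1   3   3   1   0   0   1   0   0   0   0   0   0  -1  -1]
 [  4   0   0   1   0  -2  -1   0   0   0   0   0   0  -1  -1]
 [  3   4   1  -1   0  -1  -3  -1   0   0   0   0   0  -2  -1]
 [  0   3   5   1  -2  -1   0   0   0   0   0   0   1   0  -1]
 [  1   0   2   2  -1  -1   2   2   2   1   0  -1   0   2   0]
 [  2   1   0   0   0   0   2   2   1   3   0  -2  -2   0   2]]
```

The mark moved 118° → 90°, about 28° net, giving roughly 36° past stiff (uncertainty about 7°). A small top-up of about 9° will centre it.

```bash
python3 -m crank '[[[32,0,0,-0.1,-0.2],[36,3,0,-0.1,-0.2],[32,5,0,-0.06,-0.2],[14,3,0,0,-0.2],[0,0,0,0,-0.2],[0,0,0,0,-0.2]]]' 60 >/dev/null
python3 -c "
from h import *
go(611,-105.5,69,22)"
```

```text
t 27.17 pos [ 607.2 -100.   179.1] yaw 22.4 tool shift [ -6.7   1.3 110.1] turn rad 0.007 tilt 0.08 F [ 0.4 -0.5 -0.4] Tq [-0.09  0.02 -0.05] grip 52.1 0.0 q7 0.66
```

```bash
T(){ python3 -c "
from h import *
tau()"; }
python3 -m crank '[[[-3,1.5,10,0,-0.2],[0,0,25,0,-0.2],[0,0,30,0,-0.2],[0,0,25,0,-0.2],[0,0,14,0,-0.2],[0,0,5.5,0,-0.2],[0,0,0,0,-0.2]]]' 60 >/dev/null
python3 -c "
from h import *
go(611,-105.5,69,22)"
python3 -m crank '[[[0,0,0,0,0.2],[0,0,0,0,1],[0,0,0,0,1],[0,0,0,0,1],[0,0,0,0,1]]]' 60 >/dev/null;T
python3 -m crank '[[[0,0,0,0.1,1],[0,0,0,0.09,1]]]'>/dev/null;T
python3 -m crank '[[[0,0,0,0.09,1],[0,0,0,0.08,1],[0,0,0,0,1]]]' >/dev/null;T
python3 -m crank '[[[0,0,0,0,-0.2],[0,0,0,0,-0.2],[0,0,0,0,-0.2],[0,0,-15,0,-0.2],[0,0,-30,0,-0.2],[0,0,-35,0,-0.2],[-20,0,-25,0,-0.2],[-35,0,-5,0,-0.2],[-35,0,0,0,-0.2],[-18,0,0,0,-0.2]]]' >/dev/null
python3 -m crank '[[[0,0,0,0,-0.2],[0,0,0,0,-0.2]]]' >/dev/null
python3 - <<'E'
from ov import *;from mark import *
go(626,-218.5,177.4,8)
d=get_image("top");e=get_image("scene")
for c,n in((d,"top"),(e,"scene")):
    im=c["pixels"][:,:,::-1]; cv2.imwrite(f"pics/{n}4.png",im)
    I=[mark(c,cv2.imread(f"pics/{n}{k}.png"))[...,2].astype(float) for k in(1,2,3,4)]
    base=np.min(I,0)
    for k in(1,2,3,4):print(k,prof(c,cv2.imread(f"pics/{n}{k}.png"),base)[:12])
s=e["pixels"][:,:,::-1]
cv2.imwrite("pics/fin.png",np.hstack([ovl(e,s,355,185,80,65,5,[]),ovl(d,d["pixels"][:,:,::-1],335,150,80,65,5,[])]))
E
```

```text
t 27.75 pos [ 608.7 -106.5   68.1] yaw 22.0 tool shift [ 0.1  2.5 -0.9] turn rad 0.0 tilt 0.15 F [ 0.1  0.9 -0.2] Tq [-0.02  0.01  0.08] grip 52.0 0.0 q7 0.71
t 28.17 pos [ 609.7 -106.    71.1] yaw 22.1 tau 0.049 F [-3.2 -0.4  5.1] M [-0.22  0.83 -0.08] w 35.6
t 28.33 pos [ 611.9 -106.8   70.8] yaw 11.1 tau 0.436 F [ 6.2 -2.7 -5.7] M [-0.63 -2.    1.  ] w 34.4
t 28.58 pos [ 613.7 -105.7   71.4] yaw 1.6 tau 0.5 F [ 5.2 -2.3 -2.2] M [-0.4  -2.16  1.36] w 34.8
t 29.58 pos [ 611.3 -214.8  179.2] yaw 1.3 tool shift [-4.  14.6  1.8] turn rad -0.117 tilt 0.08 F [-0.1  0.6 -0.6] Tq [0.03 0.06 0.07] grip 52.1 0.0 q7 0.53
1 [2 1 4 0 3 0 0 0 1 1 7 8]
2 [ 5  1  0  2  0  4  9 10 14 11  7  7]
3 [ 2  1  4  6  7 11 18 13  7  2  0  0]
4 [ 0  2  5 11 18 21 16  4  3  1  1  2]
1 [0 2 2 1 2 1 0 0 0 0 2 0]
2 [ 1  0  0  0  1  3  9 18 21 10  2  0]
3 [ 3  4 10 15 22 31 33 18  1  1  2  1]
4 [ 7 12 18 24 32 39 37 19  2  3  0  0]
```

View pics/fin.png

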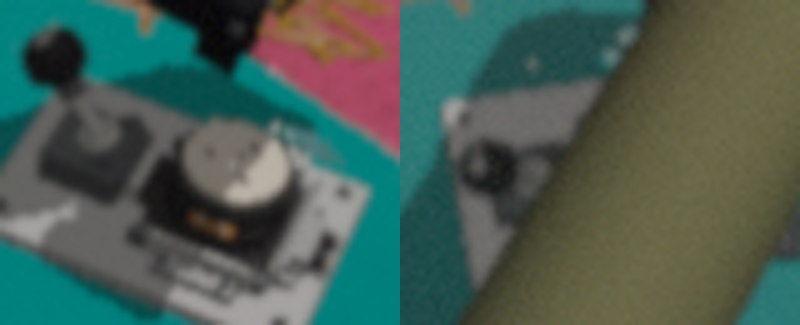

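The driver is level in the nest and against the back stop. The mark has moved about 15° more, to about 72°, so the knob is roughly 50° past stiff, inside the window. Gripper is clear, so I'm handing in.

```bash
python3 -c "
from bench import job
print(job.close_job())"
```

```text
the job is handed in; nothing more can be done
None
```

The job is handed in, but no verdict came back: the driver is level in the jig with the plate pressed to its hard stop, and the knob is about 50° past the stiff point (blurred camera mark, so ±8°; 28° to 62° is allowed), released with the gripper clear at about 30 s.

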